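Empty the last malt balls out of a twist-lock topping shaker

TASK

Stand the capped topping shaker in the square steel bracket, which keeps it from turning, then twist its perforated cap an eighth of a turn, lift it off and set it down right way up on the bare counter, with the shaker staying in the bracket. Then take the shaker by its glass body and pour the three malt balls into the red tray with the mouth low over the tray, and stand the empty shaker upright on the counter or back in the bracket. Leave the tray, bulb, timer and chrome plate where they are.

Things in the scene. Friction and masses are not known exactly. Their poses are not given: they have to be found in the camera images.
- shaker: Square clear glass shaker, 56 x 56 mm, flat upright sides, rim 100 mm up, 320 g; origin: centre of its underside, z up, x and y square to its four like sides. Inside: floor 6 mm up, 30 mm wide, walls widening to a 50 mm square mouth. A steel hook on each rim corner, within the 56 mm square, tops at 112 mm, reaching in over the cap's ears to 29.5 mm from the axis. Starts upright, capped, three balls in it.
- mouth (a point): Centre of the shaker's open mouth, on its axis, level with the rim (100 mm above its underside); turns with the shaker. Because the inside widens, the balls roll out once the shaker is tipped a little past level (95 to 105 degrees from upright is ample).
- cap: Perforated steel cap, 70 g: disc with four ears (66 mm across, each 16 mm wide, 5 mm thick) over a 47 mm round plug, 5 mm deep, on which it stands flat. Origin: centre of the plug's underside, z up; 95 mm above the shaker's underside when on it. On top a red upright finger bar along the cap's x: 44 mm long, 12 mm thick (y), 10 to 48 mm above the origin. Ears lie at 45 degrees to the bar.
- cap_grip (a point): Point on the cap's axis in the bar, 38 mm above the cap's origin: pinch here to clear the hooks. Locked (at the start; bar square to the shaker's sides within 5 degrees) the ears sit under the hooks with 1.5 mm play, so the shaker can be carried by the bar. Turned 45 degrees (30 to 60) either way from locked, the cap lifts straight off; it turns easily and has no stop.
- bracket: Low square dark steel socket fixed to the counter: 76 mm outside, 64 mm square inside (4 mm room each side of the shaker), walls 15 mm high, floor 3 mm thick. Origin at the centre of its underside, x and y square to its walls. The shaker fits in any of its four quarter turns.
- tray: Red plastic open tray, 200 mm (x) by 170 mm (y) outside, 42 mm high, walls and floor 5 mm thick, 600 g, loose on the counter; origin at the centre of its underside. It stands to one side of the bracket, the shaker to the other; either may be left or right.
- ball0_center (a point): Centre of one of three brown malt balls, 24 mm in diameter, 12 g, that start inside the shaker; they roll freely.
- ball1_center (a point): Centre of one of three brown malt balls, 24 mm in diameter, 12 g, that start inside the shaker; they roll freely.
- ball2_center (a point): Centre of one of three brown malt balls, 24 mm in diameter, 12 g, that start inside the shaker; they roll freely.
- bulb: Spare milk-glass bulb in an open cardboard sleeve, 64 x 64 mm, 98 mm tall overall; origin under its centre. Leave alone.
- timer: Egg-shaped steel timer, 60 mm across, 72 mm tall; origin under its centre. Leave alone.
- plate: Chrome round pressure plate, 90 mm across, 6 to 9 mm thick with a central knob up to 26 mm; origin under its centre. Leave alone.
There are look-alikes about, which are no part of the job. What is shaped like the cap but blue or purple is not meant.

How it is judged:
By the outcome, as a careful person would: the job done as asked, in the order asked, and still so for the second after the job is handed in, with the robot touching nothing.
It also fails if it takes over 72 s, if anything falls off the work surface, if the arm or the gripper's body presses on something with over 40 N, if the wrist force passes 120 N, or if a joint passes its speed limit or range.

ROBOT

A 7-joint arm with a two-finger parallel gripper is mounted at the origin on the work surface. World frame = base frame: x ahead of the robot, y to its left, z up, the work surface at z = 0. Lengths are in m, angles in rad, forces in N, time in s.
With the tool pointing down it reaches from about 0.425 to 0.875 m from the base axis. Payload 4.7 kg.
Tool frame: the origin (TCP) lies at the very end of the fingers, on their centre line; the grasp point (between the pads) lies 19 mm behind it; z points along the fingers, y is the line along which they close (so a half turn about z gives the same grasp; the last joint's range is limited). The gripper opens to 87 mm and grips with 3 to 60 N. Pads are 19 mm wide; open, the fingers measure 117 mm over their backs; the gripper's body (75 mm by 190 mm) begins 51 mm behind the grasp point.
Start: joints at [-1.153, 0.321, -0.07, 1.45, 0.023, 1.371, -0.057], TCP at [0.255, 0.598, 0.223] pointing down, gripper open.
Joint ranges: [-2.86, 2.86], [-0.3, 2.09], [-1.38, 1.24], [0.06, 2.45], [-1.56, 4.7], [0.09, 2.05], [-2.69, 2.69]. Speed limits (rad/s): [2.57, 2.57, 3.14, 3.14, 3.14, 3.14, 3.14].

INTERFACE

Orientations are given as a rotation vector (axis times angle).
In Python, from bench import ctrl, imaging, ticket gives the robot as it stands.
- The arm moves only by the tool jog_arm, never from a script. Its argument "rows" is text: rows parted by semicolons, each of 7 numbers parted by spaces: the shift along the tool's x, y, z in cm, then the turn, a rotation vector about the tool's x, y, z in rad, then the closure, from -1 (fully open) to 1 (shut), so that 0 is half open. A call has 1 to 5 rows; each row shifts and turns the commanded pose from where the row before left it, along the tool's axes as they then stand; what a row does not reach is not made up. A row lasts 1/8 s, in which the tool goes at most 62.5 mm and 10.7 degrees, less where a joint would pass 70% of its speed; a pose out of reach is approached as far as the arm can. A call with a gripper value outside its range is refused whole. The fingers move at their own pace and stop on an object; "force" is the grip in N (left out, the last holds). Time passes only in rows, so rows that do not move let the fingers close. It gives the time, the measured TCP pose, the force, the opening and the grip force at its end, in the units of the state.
- ctrl.get_state(): the state, without advancing time (a new reading comes with each control period).
- imaging.get_image(name): name is "scene" or "top" or "wrist"; returns a dict with "img" (384x512x3 uint8, blue, green, red), "vertical_fov" (degrees; the focal length in pixels is half the picture's height over the tangent of half this angle, whatever the lens; pixels are square), "cx", "cy" (the principal point, pixels), "k1" (the pictures are not rectified: a ray, as slopes to the right and down, at radius r is drawn at 1 + k1 r^2 times it, then the intrinsics apply), "origin" and "orientation" of the camera in the world. Camera axes: x right, y down, z forward; pixel columns grow to the right and rows downward; lengths in m; the calibration is good to about 2 mm. A picture is of the moment at which its call begins. There is no depth.
- ticket.close_job(): hands the job in; it is judged then, once.
The state is a dict: "time": time; "joint_positions": joint angles; "qd": joint speeds; "joint_torque": joint torques, N m; "position": TCP position; "tool_rot": TCP orientation; "ft_force": force on the tool from outside, world axes, zero at the start; "torque": the same for the moment, N m; "grip_width": opening from 0.0 (shut) to 1.0 (fully open); "grip_force": force on a finger pad.
Only numpy, scipy, OpenCV 4.12 (cv2) and the standard library are available. Lean on these libraries where they do the work, as an engineer would, in place of code of your own. Each camera call takes 0.05 s, during which the arm holds its last target. There are 200 camera calls.

## Working session

There is one attempt and no reset: what is moved stays moved. The work goes in short steps, Python scripts to look and compute and a tool call to move; the robot and the scene stay as the last step left them, time stands still between calls to the robot, and variables do not carry over. Pictures are saved under pics/ and viewed, at most 10 in all, crops included, and the job is handed in when it is done.

Besides the shell and the picture viewer there is one more tool, called after "Request:" as name(argument=value, ...), one argument or row to a line, values as JSON. jog_arm: Moves the arm, as the interface text tells. Its arguments: {"type":"object","properties":{"rows":{"type":"string"},"force":{"type":"number"}},"required":["rows"]}

```bash
mkdir -p pics; cat > h.py <<'E'
import numpy as np, cv2
from scipy.spatial.transform import Rotation as R
from bench import ctrl, imaging, ticket
def cam(n,save=None):
    d=imaging.get_image(n)
    if save: cv2.imwrite('pics/'+save,d['img'])
    return d
def K(d):
    h=d['img'].shape[0]; f=h/2/np.tan(np.radians(d['vertical_fov'])/2)
    return np.array([[f,0,d['cx']],[0,f,d['cy']],[0,0,1]]),np.array([d['k1'],0,0,0.])
def rot(o):
    o=np.array(o,float)
    return o if o.shape==(3,3) else R.from_rotvec(o).as_matrix()
def toworld(d,px,z):
    k,c=K(d); p=cv2.undistortPoints(np.array(px,float).reshape(-1,1,2),k,c).reshape(-1,2)
    r=np.c_[p,np.ones(len(p))]@rot(d['orientation']).T; o=np.array(d['origin'])
    return o+r*((z-o[2])/r[:,2])[:,None]
def topx(d,P):
    k,c=K(d); M=rot(d['orientation']).T
    return cv2.projectPoints(np.array(P,float).reshape(-1,1,3),cv2.Rodrigues(M)[0],-M@np.array(d['origin']),k,c)[0].reshape(-1,2)
E
python3 - <<'E'
from h import *
a=cam('scene');b=cam('top')
cv2.imwrite('pics/a.png',cv2.resize(a['img'],(800,600)))
cv2.imwrite('pics/b.png',cv2.resize(b['img'],(800,600)))
for d in(a,b): print({k:v for k,v in d.items() if k!='img'})
print(ctrl.get_state())
E
```

```text
{'vertical_fov': 44.16358364855683, 'cx': 249.66957086358317, 'cy': 191.9767576657402, 'k1': 0.03268373589607008, 'origin': array([ 1.00954623, -0.80302766,  1.04820463]), 'orientation': array([-2.35278914, -0.56695196,  0.21843098])}
{'vertical_fov': 56.98320769641599, 'cx': 256.89886498829156, 'cy': 190.60541840586117, 'k1': -0.08322008199864923, 'origin': array([ 0.43888557, -0.0531872 ,  1.00005129]), 'orientation': array([-2.13964038,  2.11665248, -0.21278386])}
{'time': 0.1, 'joint_positions': array([-1.152903  ,  0.32173129, -0.07013126,  1.45156504,  0.02262492,
        1.37080162, -0.05689364]), 'qd': array([ 1.96644134e-04, -1.10096251e-03, -8.16724499e-04, -2.87895847e-03,
       -9.61023036e-05, -4.16200392e-04,  6.97868045e-04]), 'joint_torque': array([ 2.67871928e-04, -4.92572629e+01, -4.05472554e-01, -3.13397491e+01,
       -6.40022568e-02,  3.94211872e-02,  5.30701482e-05]), 'position': array([0.25522013, 0.59725197, 0.22157663]), 'tool_rot': array([-6.29799352e-01, -3.07756893e+00,  2.67073915e-03]), 'ft_force': array([ 0.30115483, -0.03567104,  1.07987942]), 'torque': array([ 0.01214592,  0.04203257, -0.0384059 ]), 'grip_force': 0.0, 'grip_width': 1.0020810326963734}
```

View pics/a.png

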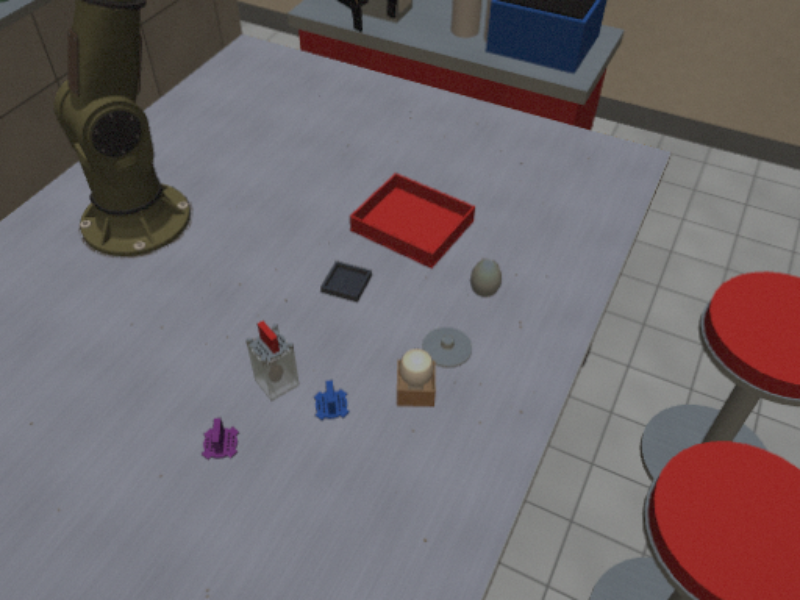

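View pics/b.png

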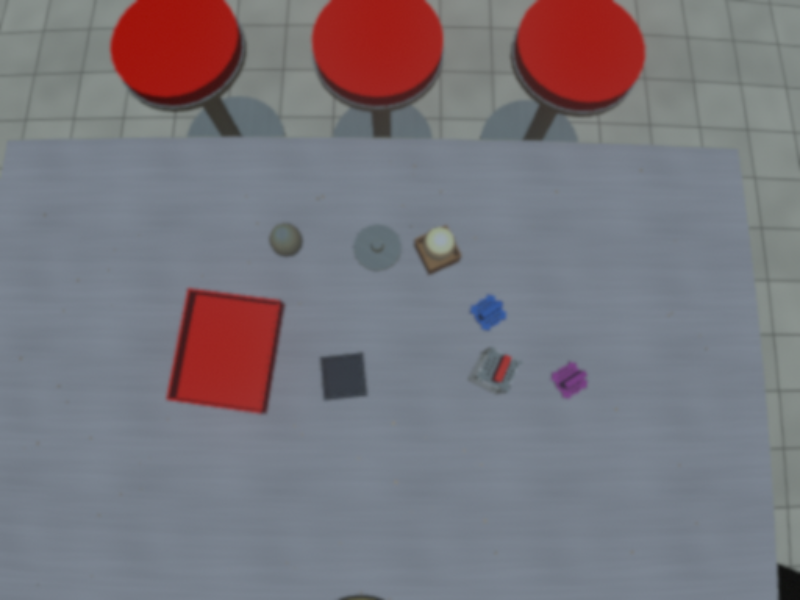

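The only red-barred cap is on the glass shaker: scene (268,337), top (502,369). The look-alikes are blue (488,312) and purple (569,380) in top. The bracket is the dark square at top (344,376) and the tray is the red box at (226,350). Next I measure them and check in one crop.

```bash
python3 - <<'E'
from h import *
a=cam('scene');b=cam('top')
for d in(a,b): print(topx(d,[[0,0,0],[.255,.598,.223]])*1.5625)
def blob(d,cond,roi):
    i=cv2.GaussianBlur(d['img'],(3,3),0).astype(int); B,G,Rr=i[...,0],i[...,1],i[...,2]
    m=cond(B,G,Rr).astype(np.uint8); z=np.zeros_like(m); x0,y0,x1,y1=[int(v/1.5625) for v in roi]; z[y0:y1,x0:x1]=m[y0:y1,x0:x1]
    c=max(cv2.findContours(z,0,1)[0],key=cv2.contourArea)
    return c.reshape(-1,2)
red=lambda B,G,R:(R>110)&(G<70)&(B<80)
dark=lambda B,G,R:(R<85)&(G<85)&(B<95)
c=blob(b,red,(470,330,540,400)); r=cv2.minAreaRect(toworld(b,c,.143)[:,:2].astype(np.float32)*1000); print('bar top',r)
c=blob(a,red,(240,310,300,360)); r=cv2.minAreaRect(toworld(a,c,.133)[:,:2].astype(np.float32)*1000); print('bar scene',r)
c=blob(b,dark,(300,330,390,420)); r=cv2.minAreaRect(toworld(b,c,.015)[:,:2].astype(np.float32)*1000); print('bracket top',r)
c=blob(a,dark,(310,250,385,310)); r=cv2.minAreaRect(toworld(a,c,.008)[:,:2].astype(np.float32)*1000); print('bracket scene',r)
c=blob(b,lambda B,G,R:(R>70)&(G<60)&(B<60)&(R>2*G),(150,270,300,430)); r=cv2.minAreaRect(toworld(b,c,.042)[:,:2].astype(np.float32)*1000); print('tray',r)
for n,p,z in[('bulb',(438,245),.06),('plate',(377,248),.01),('timer',(285,239),.04),('blue',(488,312),.01),('purple',(569,380),.01)]:
    print(n,toworld(b,np.array(p)/1.5625,z))
cv2.imwrite('pics/c.png',cv2.resize(np.hstack([b['img'][190:290,280:380],a['img'][190:290,130:230]]),(800,400),interpolation=2))
E
```

```text
[[137.68880877 218.65640739]
 [375.61141062  21.00853413]]
[[360.11268174 661.80166349]
 [-62.0812976  520.17965217]]
bar top ((492.75445556640625, -219.29656982421875), (10.73572826385498, 39.461612701416016), 66.97270965576172)
bar scene ((485.9037780761719, -218.23440551757812), (11.190646171569824, 40.714759826660156), 68.3518295288086)
bracket top ((484.8450622558594, 38.545745849609375), (73.5054702758789, 73.99002075195312), 6.732532501220703)
bracket scene ((483.0924377441406, 36.23794937133789), (81.69224548339844, 87.22158813476562), 6.54305362701416)
tray ((526.016357421875, 243.5365753173828), (170.16249084472656, 193.4503173828125), 83.13191223144531)
bulb [[ 0.71328058 -0.12706466  0.06      ]]
plate [[ 0.72056904 -0.01766637  0.01      ]]
timer [[0.72704468 0.14799565 0.04      ]]
blue [[ 0.60261546 -0.22188906  0.01      ]]
purple [[ 0.48032283 -0.36647857  0.01      ]]
```

View pics/c.png

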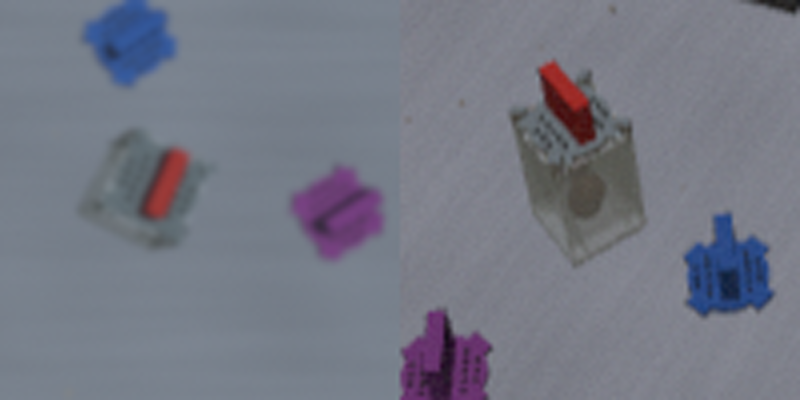

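The red bar is on the glass shaker at about (0.489, -0.219), with the bar at -23°. The crop (bar at 165,183 left and 570,100 right) confirms it. The start tool yaw already fits the bar, so I go above it.

Request:
jog_arm(
  rows="-5.3 -3.1 0 0 0 0 -1;-5.3 -3.1 0 0 0 0 -1;-5.3 -3.1 0 0 0 0 -1;-5.3 -3.1 0 0 0 0 -1;-5.3 -3.1 0 0 0 0 -1",
  force=20,
)

```text
time: 0.82
position: [0.4391, 0.3493, 0.2226]
tool_rot: [0.63, 3.078, 0.001]
ft_force: [1.4, 0.5, -0.3]
grip_width: 1.003
grip_force: 0.0
```

```bash
cat >> h.py <<'E'
def log():
    s=ctrl.get_state()
    with open('log.txt','a') as f: f.write(' '.join('%.5f'%v for v in [*s['joint_positions'],*s['position'],*s['tool_rot']])+'\n')
    print('q',np.round(s['joint_positions'],3),'p',np.round(s['position'],4),'rv',np.round(s['tool_rot'],3),'w',round(s['grip_width'],3),'gf',round(s['grip_force'],1),'t',s['time'],'F',np.round(s['ft_force'],1))
    M=R.from_rotvec(s['tool_rot']).as_matrix(); return s,np.array(s['position']),M
def shift(target):  # tool-frame shift in cm to reach TCP target
    s,p,M=log(); print('shift cm',np.round(M.T@(np.array(target)-p)*100,2),'yaw y',np.degrees(np.arctan2(M[1,1],M[0,1])).round(1))
E
python3 -c "
from h import *
shift([.55,.2,.222]);shift([.489,-.219,.222])"
```

```text
q [-0.816  0.131  0.107  1.681 -0.014  1.33   0.46 ] p [0.4391 0.3493 0.2226] rv [6.300e-01 3.078e+00 1.000e-03] w 1.003 gf 0.0 t 0.825 F [ 1.4  0.5 -0.3]
shift cm [-16.06  -9.37   0.06] yaw y 66.9
q [-0.816  0.131  0.107  1.681 -0.014  1.33   0.46 ] p [0.4391 0.3493 0.2226] rv [6.300e-01 3.078e+00 1.000e-03] w 1.003 gf 0.0 t 0.825 F [ 1.4  0.5 -0.3]
shift cm [-2.691e+01 -5.030e+01  4.000e-02] yaw y 66.9
```

Request:
jog_arm(
  rows="-5.35 -3.1 0 0 0 0 -1;-5.35 -3.1 0 0 0 0 -1;-5.35 -3.1 0 0 0 0 -1;-1.55 -5.8 0 0 0 0 -1;-1.55 -5.8 0 0 0 0 -1",
)

```text
time: 1.45
position: [0.5321, 0.0815, 0.2221]
tool_rot: [-0.631, -3.077, 0.001]
ft_force: [0.3, -0.5, -0.1]
grip_width: 1.003
grip_force: 0.0
```

Request:
jog_arm(
  rows="-1.55 -5.8 0 0 0 0 -1;-1.55 -5.8 0 0 0 0 -1;-1.55 -5.8 0 0 0 0 -1;-1.55 -5.8 0 0 0 0 -1;-1.55 -6.2 0 0 0 0 -1",
)

```text
time: 2.08
position: [0.4877, -0.2173, 0.2227]
tool_rot: [0.629, 3.077, 0.001]
ft_force: [0.9, -0.6, -0.5]
grip_width: 0.999
grip_force: 0.0
```

Request:
jog_arm(
  rows="0 0 0 0 0 0 -1;0 0 0 0 0 0 -1",
)

```text
time: 2.33
position: [0.4882, -0.2151, 0.2223]
tool_rot: [-0.63, -3.077, -0.001]
ft_force: [-0.1, 0.3, -0.4]
grip_width: 1.0
grip_force: 0.0
```

```bash
python3 -c "
from h import *
shift([.489,-.219,.222])
d=cam('wrist');cv2.imwrite('pics/w1.png',cv2.resize(d['img'],(800,600)))
print({k:v for k,v in d.items() if k!='img'}, topx(d,[[.489,-.219,.143]])*1.5625)"
```

```text
q [-0.195  0.071  0.592  1.759 -0.042  1.324  1.573] p [ 0.4882 -0.2151  0.2223] rv [-6.300e-01 -3.077e+00 -1.000e-03] w 1.0 gf 0.0 t 2.325 F [-0.1  0.3 -0.4]
shift cm [-0.22 -0.33  0.03] yaw y 66.9
{'vertical_fov': 62.409414080222696, 'cx': 248.64074472010472, 'cy': 190.6805694232609, 'k1': -0.03492246404983194, 'origin': array([ 0.42463842, -0.18879728,  0.3850482 ]), 'orientation': array([2.44017613, 1.61099248, 0.20563737])} [[383.24900094 314.15700332]]
```

View pics/w1.png

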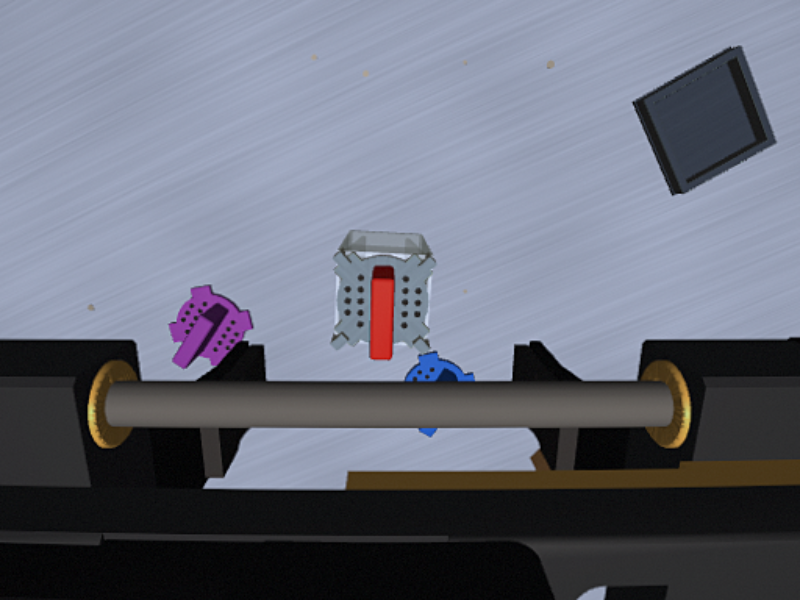

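The wrist view shows the bar's top face between about (372..393, 279) and (370..392, 359), with the bracket's rim corners at (633,101), (741,46), (776,142) and (674,195). The blue and purple look-alikes stand clear of the fingers.

```bash
python3 -c "
from h import *
d=cam('wrist')
P=toworld(d,np.array([[382.5,279],[381,359]])/1.5625,.143); print(P, P.mean(0), np.linalg.norm(P[0]-P[1]), np.degrees(np.arctan2(*(P[1]-P[0])[[1,0]])))
i=d['img'].astype(int); m=((i[...,2]>170)&(i[...,1]<90)&(i[...,0]<90)).astype(np.uint8); m[:,:200]=0;m[:,300:]=0
c=max(cv2.findContours(m,0,1)[0],key=cv2.contourArea).reshape(-1,2); print(cv2.minAreaRect(toworld(d,c,.143)[:,:2].astype(np.float32)*1000))
B=toworld(d,np.array([[633,101],[741,46],[776,142],[674,195]])/1.5625,.015); print(B,B.mean(0)); 
for j in range(4): e=B[(j+1)%4]-B[j]; print(np.linalg.norm(e), np.degrees(np.arctan2(e[1],e[0]))%90)
shift([*P.mean(0)[:2],.116])"
```

```text
[[ 0.47235913 -0.21121086  0.143     ]
 [ 0.51127296 -0.2287305   0.143     ]] [ 0.49181605 -0.21997068  0.143     ] 0.042675794056731914 -24.23805169051561
((491.1355895996094, -221.16050720214844), (10.844340324401855, 41.928916931152344), 65.25403594970703)
[[ 0.44802711 -0.00910427  0.015     ]
 [ 0.44186034  0.07313035  0.015     ]
 [ 0.51541373  0.08191312  0.015     ]
 [ 0.52323286  0.00072642  0.015     ]] [0.48213351 0.03666641 0.015     ]
0.08246552096798664 4.288582152984915
0.07407589899877204 6.809261299350717
0.08156236240186555 5.501218003184206
0.075845552894904 7.44732325098127
q [-0.197  0.071  0.591  1.76  -0.041  1.324  1.573] p [ 0.4887 -0.2138  0.2223] rv [-6.250e-01 -3.078e+00 -1.000e-03] w 1.0 gf 0.0 t 2.425 F [0.3 0.6 0.6]
shift cm [-0.53 -0.45 10.63] yaw y 67.0
```

Request:
jog_arm(
  rows="-0.5 -0.5 3 0 0 0.026 -1;0 0 4 0 0 0 -1;0 0 3.6 0 0 0 -1;0 0 0 0 0 0 -1;0 0 0 0 0 0 -1",
  force=40,
)

```text
time: 3.05
position: [0.492, -0.2218, 0.1179]
tool_rot: [0.667, 3.068, 0.0]
ft_force: [-0.1, -0.4, 0.7]
grip_width: 0.999
grip_force: 0.0
```

```bash
python3 -c "
from h import *
shift([.4915,-.2205,.116])"
```

```text
q [-0.167  0.18   0.598  1.877 -0.113  1.117  1.616] p [ 0.492  -0.2218  0.1179] rv [0.667 3.068 0.   ] w 0.999 gf 0.0 t 3.05 F [-0.1 -0.4  0.7]
shift cm [0.1  0.1  0.19] yaw y 65.5
```

Request:
jog_arm(
  rows="0.1 0.1 0.15 0 0 0 -1;0 0 0 0 0 0 1;0 0 0 0 0 0 1;0 0 0 0 0 0 1;0 0 0 0 0 0 1",
)

```text
time: 3.68
position: [0.4903, -0.2211, 0.1151]
tool_rot: [0.67, 3.069, 0.0]
ft_force: [-0.2, 1.5, 0.9]
grip_width: 0.626
grip_force: 0.0
```

Request:
jog_arm(
  rows="0 0 0 0 0 0 1;0 0 0 0 0 0 1",
)

```text
time: 3.92
position: [0.4903, -0.221, 0.115]
tool_rot: [-0.67, -3.069, -0.0]
ft_force: [-0.2, -0.7, -0.3]
grip_width: 0.401
grip_force: 0.0
```

```bash
python3 -c "
from h import *
shift([.484,.038,.20])"
```

```text
q [-0.167  0.18   0.598  1.882 -0.113  1.112  1.614] p [ 0.4903 -0.221   0.115 ] rv [-0.67  -3.069 -0.   ] w 0.401 gf 0.0 t 3.925 F [-0.2 -0.7 -0.3]
shift cm [11.37 23.28 -8.5 ] yaw y 65.4
```

Request:
jog_arm(
  rows="0 0 0 0 0 0 1;0 0 0 0 0 0 1;0 0 0 0 0 0 1;0 0 0 0 0 0 1;0 0 0 0 0 0 1",
)

```text
time: 4.55
position: [0.4904, -0.221, 0.1151]
tool_rot: [0.67, 3.069, 0.0]
ft_force: [-0.3, -0.1, -0.3]
grip_width: 0.131
grip_force: 40.0
```

Request:
jog_arm(
  rows="0 0 -2 0 0 0 1;0 0 -4 0 0 0 1;0 0 -3 0 0 0 1;0 0 0 0 0 0 1",
)

```text
time: 5.05
position: [0.4914, -0.2216, 0.2065]
tool_rot: [0.669, 3.065, 0.0]
ft_force: [1.2, -0.5, -4.0]
grip_width: 0.134
grip_force: 40.0
```

```bash
python3 -c "
from h import *
shift([.484,.038,.20])"
```

```text
q [-0.19   0.092  0.604  1.773 -0.055  1.289  1.568] p [ 0.4914 -0.2216  0.2065] rv [0.669 3.065 0.   ] w 0.134 gf 40.0 t 5.05 F [ 1.2 -0.5 -4. ]
shift cm [11.5  23.29  0.63] yaw y 65.4
```

Request:
jog_arm(
  rows="1.5 3 0 0 0 0 1;2.5 5 0 0 0 0 1;2.5 5 0 0 0 0 1;2.5 5 0 0 0 0 1;2 4 0 0 0 0 1",
)

```text
time: 5.68
position: [0.4802, 0.0274, 0.2025]
tool_rot: [-0.666, -3.067, 0.001]
ft_force: [1.2, -0.9, -4.3]
grip_width: 0.138
grip_force: 40.0
```

Request:
jog_arm(
  rows="0.5 1.3 0 0 0 -0.13 1;0 0 0 0 0 -0.14 1;0 0 0 0 0 -0.14 1;0 0 0 0 0 -0.128 1;0 0 0 0 0 0 1",
)

```text
time: 6.3
position: [0.4816, 0.0386, 0.2028]
tool_rot: [0.168, -3.134, 0.001]
ft_force: [0.3, -0.4, -3.4]
grip_width: 0.133
grip_force: 40.0
```

```bash
python3 -c "
from h import *
shift([.484,.038,.20])
d=cam('wrist');cv2.imwrite('pics/w2.png',cv2.resize(d['img'],(800,600)))
a=cam('scene','s2.png');b=cam('top','t2.png')"
```

```text
q [-0.485 -0.031  0.345  1.888  0.011  1.287  1.534] p [0.4816 0.0386 0.2028] rv [ 1.680e-01 -3.134e+00  1.000e-03] w 0.133 gf 40.0 t 6.3 F [ 0.3 -0.4 -3.4]
shift cm [-0.24 -0.08  0.28] yaw y 96.1
```

View pics/w2.png

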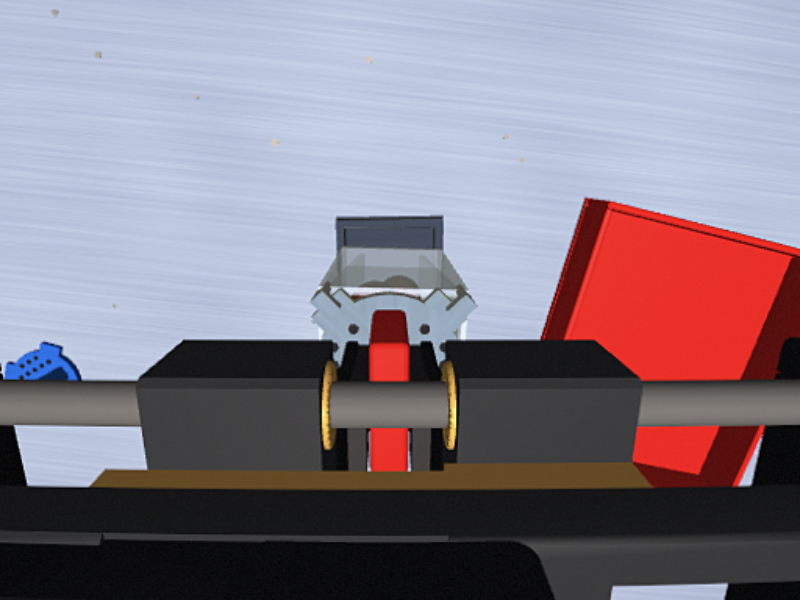

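The wrist view shows the bracket's near rim edge from (336,217) to (442,216), square to the picture. The shaker bottom hangs over it and is centred sideways (bar at x≈389).

```bash
python3 -c "
from h import *
d=cam('wrist')
P=toworld(d,np.array([[336.5,217],[442,215.5]])/1.5625,.015); e=P[1]-P[0]; L=np.linalg.norm(e); yaw=np.degrees(np.arctan2(e[1],e[0]))
print(P,L,yaw); n=np.array([e[1],-e[0],0])/L; print('centre',P.mean(0)+n*.038)
shift(P.mean(0)+n*.038+[0,0,.105])"
```

```text
[[ 0.44903278 -0.00206205  0.015     ]
 [ 0.44008795  0.07171992  0.015     ]] 0.07432219219384716 96.91242268085342
centre [0.48228415 0.03940232 0.015     ]
q [-0.485 -0.032  0.345  1.886  0.011  1.288  1.534] p [0.4825 0.0387 0.2043] rv [ 0.167 -3.136  0.   ] w 0.131 gf 40.0 t 6.5 F [-0.5 -0.2 -4.7]
shift cm [-0.    0.08  8.43] yaw y 96.1
```

Request:
jog_arm(
  rows="0 0.07 3 0 0 -0.012 1;0 0 2.5 0 0 0 1;0 0 1.3 0 0 0 1;0 0 0.8 0 0 0 1;0 0 0 0 0 0 1",
)

```text
time: 7.12
position: [0.4828, 0.0394, 0.1291]
tool_rot: [0.188, -3.136, 0.0]
ft_force: [0.0, -0.3, -4.4]
grip_width: 0.136
grip_force: 40.0
```

Request:
jog_arm(
  rows="0 0 0.5 0 0 0 1;0 0 0.3 0 0 0 1;0 0 0 0 0 0 1",
)

```text
time: 7.5
position: [0.4827, 0.0394, 0.121]
tool_rot: [0.189, -3.136, -0.0]
ft_force: [-1.0, 0.9, -3.7]
grip_width: 0.136
grip_force: 40.0
```

Request:
jog_arm(
  rows="0 0 0.15 0 0 0 1;0 0 0.1 0 0 0 1;0 0 0 0 0 0 1",
)

```text
time: 7.88
position: [0.4833, 0.0395, 0.1191]
tool_rot: [-0.189, 3.135, 0.0]
ft_force: [-0.4, 0.2, -1.4]
grip_width: 0.136
grip_force: 40.0
```

Request:
jog_arm(
  rows="0 0 0.1 0 0 0.14 1;0 0 0 0 0 0.175 1;0 0 0 0 0 0.175 1;0 0 0 0 0 0.175 1;0 0 0 0 0 0.175 1",
)

```text
time: 8.5
position: [0.4835, 0.04, 0.1182]
tool_rot: [1.114, 2.936, 0.002]
ft_force: [0.6, 0.4, 0.2]
grip_width: 0.135
grip_force: 40.0
```

Request:
jog_arm(
  rows="0 0 0 0 0 0 1;0 0 -0.5 0 0 0 1;0 0 -0.7 0 0 0 1;0 0 0 0 0 0 1",
)

```text
time: 9.0
position: [0.4835, 0.0392, 0.1305]
tool_rot: [1.105, 2.939, 0.001]
ft_force: [0.4, -0.2, -0.5]
grip_width: 0.136
grip_force: 40.0
```

```bash
python3 -c "
from h import *
shift([.47,-.16,.2])
d=cam('wrist');cv2.imwrite('pics/w3.png',cv2.resize(d['img'],(800,600)))
"
```

```text
q [-0.5    0.032  0.373  1.98  -0.013  1.13   0.729] p [0.4835 0.0392 0.1305] rv [1.105e+00 2.939e+00 1.000e-03] w 0.136 gf 40.0 t 9.0 F [ 0.4 -0.2 -0.5]
shift cm [-12.12 -15.86  -6.96] yaw y 48.8
```

View pics/w3.png

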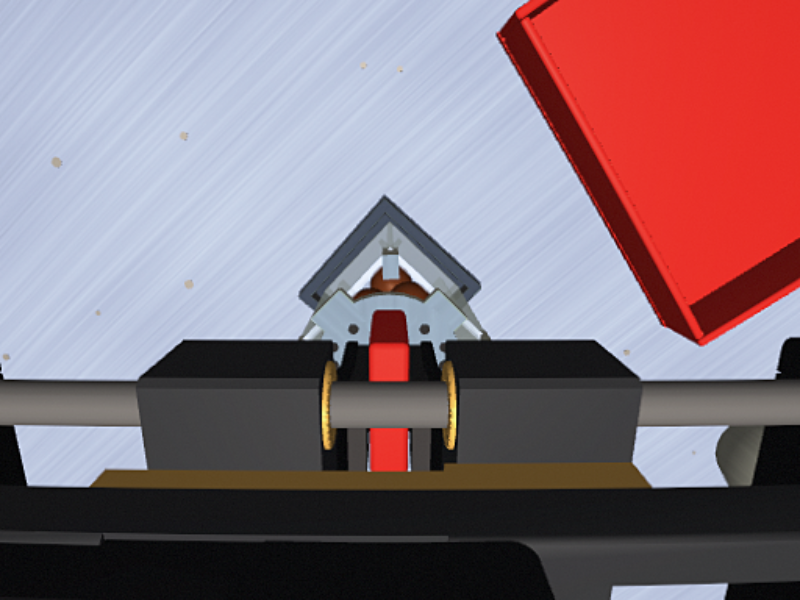

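The cap is turned, with its ears off the hooks and the bar lifted. The shaker sits in the bracket (corner at 385,196) with the brown balls inside (390,280). Next I lift the cap straight off and carry it to the bare counter near (0.68, -0.31).

Request:
jog_arm(
  rows="0 0 -2 0 0 0 1;0 0 -3 0 0 0 1;0 0 -3 0 0 0 1;0 0 0 0 0 0 1",
)

```text
time: 9.55
position: [0.4843, 0.0395, 0.2117]
tool_rot: [1.105, 2.937, 0.004]
ft_force: [0.0, 0.2, -0.9]
grip_width: 0.135
grip_force: 40.0
```

```bash
python3 -c "
from h import *
shift([.68,-.31,.1])
"
```

```text
q [-0.509 -0.039  0.366  1.876  0.014  1.297  0.705] p [0.4843 0.0395 0.2117] rv [1.105 2.937 0.004] w 0.135 gf 40.0 t 9.55 F [ 0.   0.2 -0.9]
shift cm [-37.72 -13.43  11.22] yaw y 48.8
```

Request:
jog_arm(
  rows="-5.4 -1.9 0 0 0 0 1;-5.4 -1.9 0 0 0 0 1;-5.4 -1.9 0 0 0 0 1;-5.4 -1.9 0 0 0 0 1;-5.4 -1.9 0 0 0 0 1",
)

```text
time: 10.18
position: [0.6234, -0.2113, 0.2078]
tool_rot: [-1.105, -2.939, 0.0]
ft_force: [0.7, 0.3, -0.3]
grip_width: 0.134
grip_force: 40.0
```

Request:
jog_arm(
  rows="-5.4 -1.9 3 0 0 0 1;-5.3 -2 4 0 0 0 1;0 0 4 0 0 0 1;0 0 4 0 0 0 1;0 0 2 0 0 0 1",
)

```text
time: 10.8
position: [0.672, -0.3024, 0.0397]
tool_rot: [-1.105, -2.934, 0.0]
ft_force: [-0.3, 0.5, -0.7]
grip_width: 0.131
grip_force: 40.0
```

Request:
jog_arm(
  rows="0 0 0 0 0 0 1;0 0 0 0 0 0 1",
)

```text
time: 11.05
position: [0.6754, -0.3038, 0.0464]
tool_rot: [1.105, 2.938, -0.0]
ft_force: [0.4, 0.2, -1.1]
grip_width: 0.137
grip_force: 40.0
```

```bash
python3 -c "
from h import *
shift([.68,-.31,.021])
"
```

```text
q [ 0.025  0.679  0.544  1.396 -0.362  1.164  1.464] p [ 0.6754 -0.3038  0.0464] rv [ 1.105  2.938 -0.   ] w 0.137 gf 40.0 t 11.05 F [ 0.4  0.2 -1.1]
shift cm [-0.75 -0.17  2.54] yaw y 48.8
```

Request:
jog_arm(
  rows="0 0 1.5 0 0 0 1;0 0 0.8 0 0 0 1;0 0 0.2 0 0 0 1;0 0 0 0 0 0 1",
)

```text
time: 11.55
position: [0.6744, -0.303, 0.0201]
tool_rot: [-1.106, -2.94, -0.001]
ft_force: [-2.4, 2.0, 3.5]
grip_width: 0.137
grip_force: 40.0
```

Contact at 3.5 N. I open and rise.

Request:
jog_arm(
  rows="0 0 -0.05 0 0 0 -0.2;0 0 0 0 0 0 -0.2;0 0 0 0 0 0 -0.2;0 0 0 0 0 0 -0.2",
)

```text
time: 12.05
position: [0.6744, -0.3033, 0.0199]
tool_rot: [-1.106, -2.94, -0.0]
ft_force: [-0.1, 0.4, -0.4]
grip_width: 0.502
grip_force: 0.0
```

Request:
jog_arm(
  rows="0 0 -3 0 0 0 -1;0 0 -6 0 0 0 -1;0 0 -6 0 0 0 -1;0 0 -3 0 0 0 -1;0 0 0 0 0 0 -1",
)

```text
time: 12.68
position: [0.6758, -0.3044, 0.2039]
tool_rot: [1.104, 2.934, -0.0]
ft_force: [0.3, -0.2, -0.7]
grip_width: 0.986
grip_force: 0.0
```

```bash
cat > fit.py <<'E'
from h import *
from scipy.optimize import least_squares
L=np.loadtxt('log.txt'); L=L[np.r_[True,np.abs(np.diff(L[:,:7],axis=0)).max(1)>.004]]
Rz=lambda a:R.from_euler('z',a).as_matrix(); Ry=lambda a:R.from_euler('y',a).as_matrix()
def fk(q,p):
    s1,y0,d1,a1,lu,ae,lf,aw,lt,y7=p[:10]
    M=Rz(y0-q[0]); t=np.array([0,0,d1])+M@[a1,0,0]
    M=M@Ry(q[1]); M=M@Rz(p[10]*q[2]); t=t+M@[ae,0,lu]
    M=M@Ry(q[3]); t=t+M@[p[11],0,0]; M=M@Rz(p[12]*q[4]); t=t+M@[0,0,lf]
    M=M@Ry(q[5]); M=M@Rz(p[13]*q[6]+y7); t=t+M@[0,0,lt]
    return t,M
def fk(q,p):
    y0,d1,a1,lu,ae,lf,ae2,aw,lt,y7=p[:10]; s=SG
    M=Rz(y0+s[0]*q[0]); t=np.array([0,0,d1])+M@[a1,0,0]
    M=M@Ry(q[1]); M=M@Rz(s[1]*q[2]); t=t+M@[ae,0,lu]
    M=M@Ry(q[3]); M=M@Rz(s[2]*q[4]); t=t+M@[ae2,0,lf]
    M=M@Ry(q[5]); M=M@Rz(s[3]*q[6]+y7); t=t+(M@[0,0,lt])+M@Rz(-s[3]*q[6]-y7)@[aw,0,0]
    return t,M
def res(p):
    o=[]
    for r in L:
        t,M=fk(r[:7],p); Q=R.from_rotvec(r[10:]).as_matrix(); o+=[*(t-r[7:10])]+[*((M-Q).ravel()*.1)]
    return o
import itertools
if __name__=='__main__':
    print(len(L)); best=None
    for SG in itertools.product([-1,1],[-1,1],[-1,1],[-1,1]):
        for y7 in(0,1.57,3.14,-1.57):
            r=least_squares(res,[0,.35,0,.4,0,.4,0,0,.3,y7])
            if best is None or r.cost<best[0]: best=(r.cost,SG,r.x)
    print(best[0],best[1],np.round(best[2],4),np.sqrt(2*best[0]/len(L)/12))
    np.save('p.npy',np.r_[best[1],best[2]])
E
python3 - <<'E'
from h import *
log(); d=cam('wrist','w4.png'); d=cam('scene','s4.png'); cv2.imwrite('pics/s4c.png',cv2.resize(d['img'][130:300,120:340],(800,600)))
E
python3 fit.py
```

```text
q [ 0.014  0.57   0.59   1.233 -0.309  1.42   1.424] p [ 0.6758 -0.3044  0.2039] rv [ 1.104  2.934 -0.   ] w 0.986 gf 0.0 t 12.675 F [ 0.3 -0.2 -0.7]
10
0.00011290248022969494 (-1, -1, -1, -1) [-0.0401  0.0615 -0.0033  0.4716 -0.0077  0.5111 -0.0066 -0.0161  0.1914
  1.5307] 0.001371753623588525
```

View pics/s4c.png

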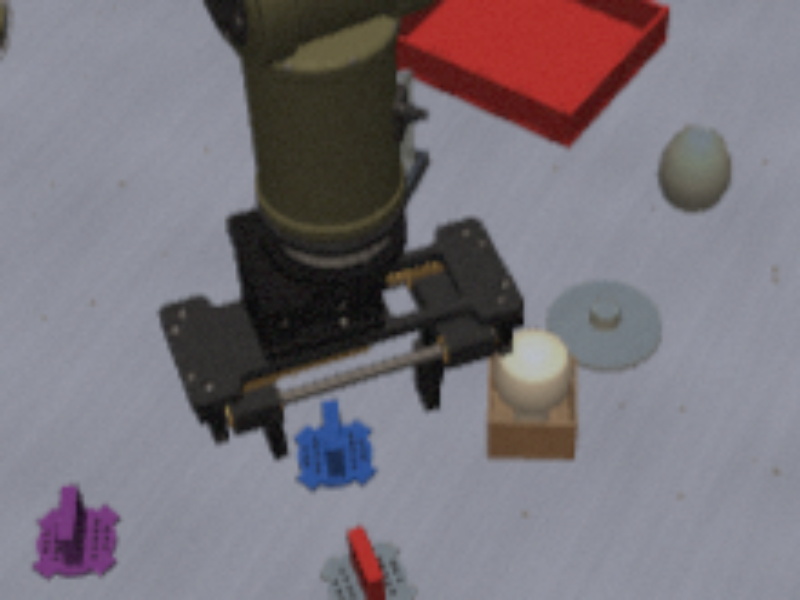

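The cap stands upright on bare counter (red bar at 365,565 in the crop), clear of the others. To plan the sideways body grasp I need the arm's reach, so I turn and tilt while moving back and fit the kinematics.

Request:
jog_arm(
  rows="0 0 -3 0 0 0.18 -1;0 0 -2 0 0 0.18 -1;0 0 0 0 0 0.18 -1;0 0 0 0 0 0.19 -1;0 0 0 0 0.18 0 -1",
)

```text
time: 13.4
position: [0.6776, -0.2929, 0.2481]
tool_rot: [-1.969, -2.254, -0.188]
ft_force: [1.8, 0.5, -1.8]
grip_width: 0.998
grip_force: 0.0
```

Request:
jog_arm(
  rows="0 -4 0 0 0.18 0 -1;0 -4 0 0 0.18 0 -1;0 -4 0 0 0 0 -1;0 0 0 0 0 0 -1",
)

```text
time: 13.9
position: [0.5513, -0.3206, 0.2476]
tool_rot: [-1.79, -2.008, -0.493]
ft_force: [-0.1, 0.1, 0.7]
grip_width: 1.002
grip_force: 0.0
```

```bash
python3 - <<'E'
from h import *
log()
E
python3 fit.py
```

```text
q [ 0.333  0.649  0.614  1.146 -0.652  1.908  0.972] p [ 0.5513 -0.3206  0.2476] rv [-1.79  -2.008 -0.493] w 1.002 gf 0.0 t 13.9 F [-0.1  0.1  0.7]
11
0.00012250072480667003 (-1, -1, -1, -1) [-0.0408  0.2507 -0.0024  0.4701 -0.0066  0.5168 -0.0117 -0.0071  0.3819
  1.5305] 0.0013623771827140415
```

```bash
cat > plan.py <<'E'
import fit; from fit import *
P=np.load('p.npy'); fit.SG=P[:4]; prm=P[4:]
lo=np.array([-2.86,-.3,-1.38,.06,-1.56,.09,-2.69])+.06; hi=np.array([2.86,2.09,1.24,2.45,4.7,2.05,2.69])-.06
def ik(t,M,q0,w=.01):
    f=lambda q:(lambda a:np.r_[a[0]-t,(a[1]-M).ravel()*.2,w*.05*(q-q0)])(fk(q,prm))
    r=least_squares(f,np.clip(q0,lo+1e-3,hi-1e-3),bounds=(lo,hi),max_nfev=60)
    a=fk(r.x,prm); return r.x,np.linalg.norm(a[0]-t)+.2*np.linalg.norm(a[1]-M)
SH=np.array([.483,.0395,.003]); YAW=np.radians(6.7); TR=np.array([.526,.2435])
def grasp(k,p,s,hg):
    h=YAW+k*np.pi/2; z=np.array([np.cos(p)*np.cos(h),np.cos(p)*np.sin(h),-np.sin(p)]); y=s*np.array([-np.sin(h),np.cos(h),0])
    M=np.c_[np.cross(y,z),y,z]; return SH+[0,0,hg]+.019*z,M
E
cat > search.py <<'E'
from plan import *
rng=np.random.default_rng(0); q0=ctrl.get_state()['joint_positions']
out=[]
for k in range(-1,3):
  for s in(1,-1):
    for pd in(10,30,45):
      hg=.07; t,M=grasp(k,np.radians(pd),s,hg); b=min((ik(t,M,x) for x in [q0]+[rng.uniform(lo,hi) for _ in range(6)]),key=lambda a:a[1])
      if b[1]>.003: print(k,s,pd,'no',round(b[1],3)); continue
      u0=M.T@[0,0,1]; g0=np.array([0,0,-.019]); cand=[]
      for n in range(50):
        ph=rng.uniform(0,2*np.pi); ps=rng.uniform(0,2*np.pi); tl=np.radians(102)
        S=R.from_rotvec(tl*np.array([-np.sin(ph),np.cos(ph),0])).as_matrix()@Rz(ps)   # shaker frame
        M2=S@M; u=S[:,2]; mouth=np.r_[TR+rng.uniform(-.03,.03,2)-.02*u[:2],.09]
        t2=mouth-u*(.1-hg)+.019*M2[:,2]
        box=np.array([t2-M2[:,2]*d+M2[:,0]*a+M2[:,1]*c for d in(.07,.2) for a in(-.04,.04) for c in(-.097,.097)])
        if box[:,2].min()<.05: continue
        q2,e=ik(t2,M2,b[0],.002)
        if e<.004: cand.append((np.abs(q2-b[0]).max(),ph,ps,q2))
      c=min(cand,key=lambda a:a[0]) if cand else None
      print(k,s,pd,np.round(b[0],2),len(cand),c and (round(c[0],2),round(np.degrees(c[1])),round(np.degrees(c[2])),np.round(c[3],2)),flush=True)
E
timeout 560 python3 search.py
```

```text
-1 1 10 [-1.31  0.93  0.67  1.84  0.6   1.41 -0.9 ] 12 (np.float64(0.92), 226, 334, array([-1.56,  0.23,  0.89,  2.1 ,  0.4 ,  0.49, -1.81]))
-1 1 30 [-0.97  0.56  0.32  1.93  0.73  1.36 -0.94] 6 (np.float64(1.31), 322, 17, array([-0.17,  0.82, -0.32,  1.3 , -0.19,  1.82,  0.37]))
-1 1 45 [ 0.38  0.8  -1.23  1.97  1.22  1.78 -1.21] 1 (np.float64(1.8), 335, 72, array([ 0.55,  1.17, -1.2 ,  1.47,  0.13,  1.57,  0.59]))
-1 -1 10 [-0.38  0.86 -0.45  1.83  1.16  1.92  1.83] 2 (np.float64(1.62), 178, 304, array([-0.53,  0.6 , -0.44,  1.67,  0.94,  1.52,  0.21]))
-1 -1 30 [-1.15  0.6   0.53  1.93  0.63  1.3   2.27] 1 (np.float64(2.74), 103, 188, array([-1.31,  0.69,  0.77,  1.62,  0.23,  1.28, -0.47]))
-1 -1 45 [ 0.33  0.72 -1.15  1.97  1.16  1.7   1.96] 2 (np.float64(2.86), 118, 210, array([-0.42,  0.75, -0.66,  1.66,  1.12,  1.78, -0.9 ]))
0 1 10 no 0.175
0 1 30 no 0.181
0 1 45 no 0.111
0 -1 10 no 0.175
0 -1 30 no 0.181
0 -1 45 no 0.111
1 1 10 [ 0.42  0.81  0.08  1.78 -0.96  1.77 -2.02] 3 (np.float64(1.2), 198, 98, array([-0.12,  0.12, -0.31,  2.07,  0.  ,  0.57, -1.67]))
1 1 30 [ 0.39  0
[... 250 characters left out ...]
.95), 192, 83, array([ 0.63,  0.19, -1.02,  2.1 , -0.05,  0.53,  1.48]))
1 -1 30 [ 0.09  0.61  0.4   1.88 -0.96  1.63  1.07] 6 (np.float64(1.57), 222, 101, array([ 0.87,  0.5 , -1.17,  2.14, -0.65,  0.46,  2.63]))
1 -1 45 [-0.03  0.43  0.43  1.94 -0.83  1.41  0.92] 4 (np.float64(1.83), 68, 332, array([-1.03,  0.89,  0.53,  1.33,  0.19,  1.81, -0.91]))
2 1 10 no 0.124
2 1 30 no 0.008
2 1 45 [ 0.27  0.8  -0.61  1.45  0.29  1.81 -1.86] 1 (np.float64(2.45), 300, 121, array([ 0.61,  0.78, -0.91,  1.78, -0.42,  1.13,  0.59]))
2 -1 10 no 0.124
2 -1 30 no 0.008
2 -1 45 [-0.26  0.72  0.18  1.45 -0.06  1.77  1.63] 2 (np.float64(2.36), 107, 282, array([-1.19,  0.69,  0.43,  1.63,  0.58,  1.44, -0.73]))
```

```bash
cat > path.py <<'E'
from plan import *
q0=ctrl.get_state()['joint_positions']; hg=.072
marg=lambda q:min((q-lo).min(),(hi-q).min())+.06
def follow(q,t,M,t2,M2,n=10):
    e0=0;m=9;rv=R.from_matrix(M.T@M2).as_rotvec(); mx=0
    for i in range(1,n+1):
        q2,e=ik(t+(t2-t)*i/n,M@R.from_rotvec(rv*i/n).as_matrix(),q,.02); mx=max(mx,np.abs(q2-q).max()); q=q2; e0=max(e0,e); m=min(m,marg(q))
    return q,e0,m,mx
s0=ctrl.get_state(); tc=np.array(s0['position']); Mc=R.from_rotvec(s0['tool_rot']).as_matrix()
def pour(M,ph,ps,tl,zm,xy,back=.02):
    S=R.from_rotvec(tl*np.array([-np.sin(ph),np.cos(ph),0])).as_matrix()@Rz(ps); M2=S@M; u=S[:,2]
    m=np.r_[xy-back*u[:2],zm]; return m-u*(.1-hg)+.019*M2[:,2],M2
if __name__=='__main__':
  for pd in(12,25,35):
    tg,Mg=grasp(1,np.radians(pd),-1,hg); pre=tg-.14*Mg[:,2]
    q,e,m,x=follow(q0,tc,Mc,pre,Mg); qg,e1,m1,x1=follow(q,pre,Mg,tg,Mg,5)
    print('p',pd,'pre',np.round([e,m,x],3),'grasp',np.round([e1,m1,x1],3),np.round(qg,2))
    for phd in range(40,260,20):
        ph=np.radians(phd); ps=ph-np.radians(96.7)
        tu,Mu=pour(Mg,ph,ps,0,.22,TR,back=.07); tu[:2]-=.06*np.array([np.cos(ph),np.sin(ph)])
        lift=tg+[0,0,.12]
        q,e,m,x=follow(qg,tg,Mg,lift,Mg,4); qu,e1,m1,x1=follow(q,lift,Mg,tu,Mu,12)
        tp,Mp=pour(Mg,ph,ps,np.radians(102),.09,TR); qp,e2,m2,x2=follow(qu,tu,Mu,tp,Mp,12)
        print(phd,'err',np.round([e,e1,e2],3),'marg',np.round([m,m1,m2],2),'step',np.round([x,x1,x2],2),np.round(qp,2),flush=True)
E
timeout 570 python3 path.py
```

```text
p 12 pre [0.    0.06  0.054] grasp [0.    0.1   0.054] [ 0.32  0.8   0.2   1.79 -1.    1.8   1.14]
40 err [0.    0.136 0.121] marg [0.16 0.06 0.06] step [0.05 0.43 0.87] [-0.39  0.49 -0.15  1.59  0.15  1.48 -1.46]
60 err [0.    0.018 0.011] marg [0.16 0.06 0.06] step [0.05 0.69 0.65] [-0.17  0.51 -0.5   1.62  0.41  1.48 -1.31]
80 err [0. 0. 0.] marg [0.16 0.18 0.29] step [0.05 0.03 0.2 ] [-0.61  0.42  0.01  1.68  0.31  1.34 -0.89]
100 err [0. 0. 0.] marg [0.16 0.17 0.4 ] step [0.05 0.02 0.17] [-0.76  0.37  0.16  1.76  0.35  1.2  -0.59]
120 err [0. 0. 0.] marg [0.16 0.1  0.18] step [0.05 0.04 0.18] [-0.82  0.31  0.22  1.84  0.41  1.06 -0.31]
140 err [0. 0. 0.] marg [0.16 0.06 0.13] step [0.05 0.2  0.21] [-0.14  0.28 -0.54  1.92  0.68  0.98 -0.17]
160 err [0.    0.086 0.064] marg [0.16 0.06 0.06] step [0.05 0.58 0.2 ] [ 0.08  0.24 -0.74  1.99  0.7   0.83  0.15]
180 err [0.    0.184 0.149] marg [0.16 0.06 0.06] step [0.05 0.57 0.21] [-0.18  0.15 -0.38  2.05  0.45  0.63  0.69]
200 err [0.    0.246 0.196] marg [0.16 0.06 0.06] step [0.05 0.45 0.22] [-0.41  0.12 -0.08  2.08  0.1   0.53  1.
[... 2198 characters left out ...]
  1.17 -0.63]
140 err [0. 0. 0.] marg [0.36 0.08 0.19] step [0.05 0.07 0.22] [-1.19  0.35  0.4   2.01  0.89  0.95 -0.54]
160 err [0.    0.019 0.   ] marg [0.36 0.06 0.11] step [0.05 0.5  0.29] [-0.08  0.27 -0.76  2.17  1.37  0.91 -0.56]
180 err [0.    0.083 0.038] marg [0.36 0.06 0.06] step [0.05 0.57 0.55] [-0.25  0.1  -0.42  2.29  1.51  0.48 -0.4 ]
200 err [0.    0.115 0.063] marg [0.36 0.06 0.06] step [0.05 0.69 1.61] [ 0.7   0.1  -1.2   2.34  1.97  0.15 -0.45]
220 err [0.    0.108 0.054] marg [0.36 0.06 0.06] step [0.05 0.84 1.51] [ 0.91  0.18 -1.32  2.29 -0.75  0.15  2.63]
240 err [0.    0.095 0.034] marg [0.36 0.06 0.06] step [0.05 0.6  1.19] [ 0.95  0.55 -1.32  2.2  -0.23  0.28  2.63]
```

```bash
cat >> plan.py <<'E'
def goto(t,M2):
    s,p,M=log(); print('shift cm',np.round(M.T@(t-p)*100,2),'rot',np.round(R.from_matrix(M.T@M2).as_rotvec(),3),'target',np.round(t,4))
HG=.071
E
python3 - <<'E'
from plan import *
t,M=grasp(1,np.radians(25),-1,HG); goto(t-.14*M[:,2],M)
E
```

```text
q [ 0.333  0.649  0.614  1.146 -0.652  1.908  0.972] p [ 0.5513 -0.3206  0.2476] rv [-1.79  -2.008 -0.493] w 1.002 gf 0.0 t 13.9 F [-0.1  0.1  0.7]
shift cm [15.58 -2.55 23.71] rot [-0.003  0.592 -0.005] target [ 0.4958 -0.0694  0.1251]
```

Request:
jog_arm(
  rows="3.1 -0.5 4.7 0 0 0 -1;3.1 -0.5 4.7 0 0 0 -1;3.1 -0.5 4.7 0 0 0 -1;3.1 -0.5 4.7 0 0 0 -1;3.1 -0.5 4.7 0 0 0 -1",
)

```text
time: 14.52
position: [0.499, -0.066, 0.1266]
tool_rot: [-1.781, -2.02, -0.493]
ft_force: [1.2, 0.1, -0.6]
grip_width: 1.002
grip_force: 0.0
```

Request:
jog_arm(
  rows="0 0 0 0 0.148 0 -1;0 0 0 0 0.148 0 -1;0 0 0 0 0.148 0 -1;0 0 0 0 0.148 0 -1;0 0 0 0 0 0 -1",
)

```text
time: 15.15
position: [0.4981, -0.0691, 0.1239]
tool_rot: [-1.414, -1.591, -0.893]
ft_force: [0.1, -0.3, 0.0]
grip_width: 1.002
grip_force: 0.0
```

```bash
python3 - <<'E'
from plan import *
t,M=grasp(1,np.radians(25),-1,HG); goto(t-.14*M[:,2],M)
d=cam('wrist');cv2.imwrite('pics/w5.png',cv2.resize(d['img'],(800,600)))
c=SH+[[a,b,z] for z in(0,.1) for a,b in((0,0),)]; print(topx(d,c)*1.5625)
E
```

```text
q [ 0.257  0.707  0.455  1.647 -0.932  1.888  1.102] p [ 0.4981 -0.0691  0.1239] rv [-1.414 -1.591 -0.893] w 1.002 gf 0.0 t 15.15 F [ 0.1 -0.3  0. ]
shift cm [ 0.11 -0.24 -0.05] rot [-0.008 -0.    -0.005] target [ 0.4958 -0.0694  0.1251]
[[388.69110831 370.34368323]
 [387.27565519 247.16795365]]
```

View pics/w5.png

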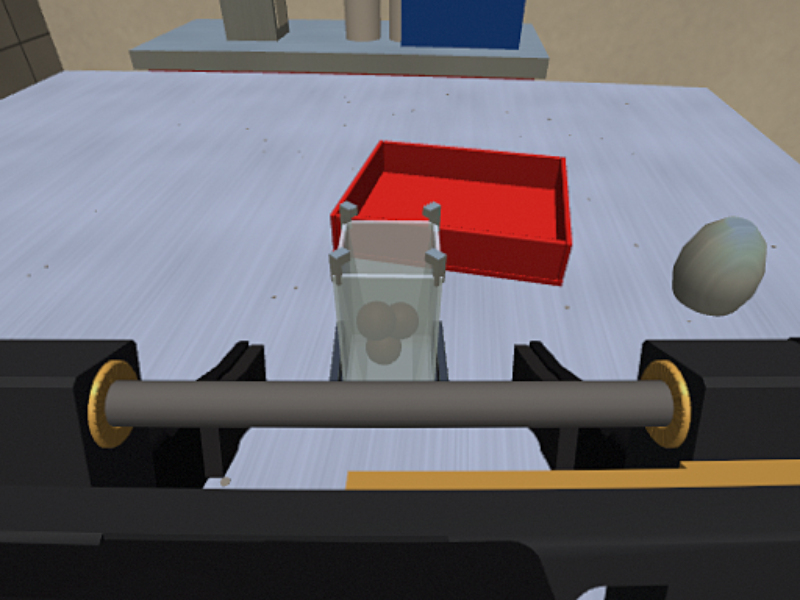

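The open shaker is upright in the bracket, square and centred between the fingers (rim corners 348,210 to 436,260). The three balls are inside near (385,330). I go in and grip.

Request:
jog_arm(
  rows="0.1 -0.2 4 0 0 0 -1;0 0 4 0 0 0 -1;0 0 4 0 0 0 -1;0 0 2 0 0 0 -1;0 0 0 0 0 0 -1",
  force=40,
)

```text
time: 15.82
position: [0.4815, 0.0582, 0.0705]
tool_rot: [-1.409, -1.602, -0.897]
ft_force: [-0.5, 0.2, 0.4]
grip_width: 1.005
grip_force: 0.0
```

```bash
python3 - <<'E'
from plan import *
t,M=grasp(1,np.radians(25),-1,HG); goto(t,M)
E
```

```text
q [ 0.112  0.657  0.391  1.865 -1.021  1.676  1.133] p [0.4815 0.0582 0.0705] rv [-1.409 -1.602 -0.897] w 1.005 gf 0.0 t 15.825 F [-0.5  0.2  0.4]
shift cm [-0.47 -0.08  0.05] rot [-0.008  0.003  0.005] target [0.481  0.0566 0.066 ]
```

Request:
jog_arm(
  rows="-0.4 -0.08 0 0 0 0 -1;0 0 0 0 0 0 1;0 0 0 0 0 0 1;0 0 0 0 0 0 1;0 0 0 0 0 0 1",
)

```text
time: 16.45
position: [0.4815, 0.0548, 0.0661]
tool_rot: [-1.413, -1.599, -0.899]
ft_force: [1.4, -0.9, 1.3]
grip_width: 0.644
grip_force: 39.8
```

Request:
jog_arm(
  rows="0 0 0 0 0 0 1;0 0 0 0 0 0 1",
)

```text
time: 16.7
position: [0.4815, 0.0548, 0.0661]
tool_rot: [-1.413, -1.599, -0.899]
ft_force: [2.7, -1.1, 1.3]
grip_width: 0.639
grip_force: 39.8
```

```bash
python3 - <<'E'
from plan import *
t,M=grasp(1,np.radians(25),-1,HG); goto(t+[0,0,.12],M)
E
```

```text
q [ 0.118  0.666  0.391  1.863 -1.021  1.675  1.14 ] p [0.4815 0.0548 0.0661] rv [-1.413 -1.599 -0.899] w 0.639 gf 39.8 t 16.7 F [ 2.7 -1.1  1.3]
shift cm [ 1.093e+01 -1.000e-02 -4.920e+00] rot [-0.005  0.003  0.003] target [0.481  0.0566 0.186 ]
```

Request:
jog_arm(
  rows="2 0 -0.9 0 0 0 1;3 0 -1.3 0 0 0 1;3 0 -1.4 0 0 0 1;2.9 0 -1.3 0 0 0 1;0 0 0 0 0 0 1",
  force=55,
)

```text
time: 17.32
position: [0.4811, 0.0563, 0.1862]
tool_rot: [-1.413, -1.603, -0.899]
ft_force: [0.0, 0.4, -3.9]
grip_width: 0.642
grip_force: 54.7
```

```bash
cat > pr.py <<'E'
from plan import *
import path; path.hg=HG
t,M=grasp(1,np.radians(25),-1,HG); ph=np.radians(96.7); u=np.array([np.cos(ph),np.sin(ph)])
s,p,Mc=log(); 
for tl,z,xy in((0,.20,-.055),(60,.15,-.03),(102,.088,-.02)):
    t2,M2=path.pour(M,ph,0,np.radians(tl),z,TR+xy*u,0); print(tl,np.round(t2,4),'shift',np.round(Mc.T@(t2-p)*100,2),'rot',np.round(R.from_matrix(Mc.T@M2).as_rotvec(),3))
E
python3 pr.py
```

```text
q [ 0.085  0.461  0.426  1.85  -0.984  1.775  0.959] p [0.4811 0.0563 0.1862] rv [-1.413 -1.603 -0.899] w 0.642 gf 54.7 t 17.325 F [ 0.   0.4 -3.9]
0 [0.5304 0.206  0.163 ] shift [ 3.97  6.73 13.88] rot [-0.005  0.005  0.006]
60 [0.5322 0.1904 0.1166] shift [-0.9   6.7  14.45] rot [-1.000e-03 -1.042e+00  8.000e-03]
102 [0.533  0.1841 0.0789] shift [-4.58  6.69 15.49] rot [ 0.002 -1.775  0.008]
```

Request:
jog_arm(
  rows="0.8 1.4 2.8 0 0 0 1;1.1 1.9 4 0 0 0 1;1.1 1.9 4 0 0 0 1;1 1.5 3.1 0 0 0 1;0 0 0 0 0 0 1",
)

```text
time: 17.95
position: [0.5273, 0.2102, 0.1599]
tool_rot: [-1.408, -1.6, -0.89]
ft_force: [-0.0, -0.5, -3.5]
grip_width: 0.642
grip_force: 54.7
```

Request:
jog_arm(
  rows="0 0 0 0 -0.15 0 1;0 0 0 0 -0.15 0 1;0 0 0 0 -0.15 0 1;0 0 0 0 -0.15 0 1;0 0 0 0 -0.15 0 1",
)

```text
time: 18.58
position: [0.529, 0.2045, 0.1612]
tool_rot: [-1.881, -2.124, -0.355]
ft_force: [-0.4, 0.6, -3.7]
grip_width: 0.643
grip_force: 54.8
```

```bash
python3 pr.py
```

```text
q [-0.501  0.173  0.359  1.824 -0.473  1.189  0.161] p [0.529  0.2045 0.1612] rv [-1.881 -2.124 -0.355] w 0.643 gf 54.8 t 18.575 F [-0.4  0.6 -3.7]
0 [0.5304 0.206  0.163 ] shift [ 0.18  0.16 -0.12] rot [-0.005  0.759  0.002]
60 [0.5322 0.1904 0.1166] shift [-2.98  0.16  3.62] rot [-0.003 -0.288  0.004]
102 [0.533  0.1841 0.0789] shift [-4.95  0.17  6.9 ] rot [-1.000e-03 -1.021e+00  5.000e-03]
```

Request:
jog_arm(
  rows="-1.4 0.1 1.9 0 -0.144 0 1;-1.2 0.1 2 0 -0.144 0 1;0 0 0 0 0 0 1",
)

```text
time: 18.95
position: [0.5299, 0.1961, 0.1145]
tool_rot: [-2.024, -2.303, -0.087]
ft_force: [-0.5, 0.3, -3.0]
grip_width: 0.64
grip_force: 54.8
```

```bash
python3 pr.py
```

```text
q [-0.639  0.217  0.337  1.822 -0.184  1.111 -0.1  ] p [0.5299 0.1961 0.1145] rv [-2.024 -2.303 -0.087] w 0.64 gf 54.8 t 18.95 F [-0.5  0.3 -3. ]
0 [0.5304 0.206  0.163 ] shift [ 1.42  0.15 -4.74] rot [-0.013  1.041  0.006]
60 [0.5322 0.1904 0.1166] shift [-0.57  0.16 -0.27] rot [-0.008 -0.006  0.012]
102 [0.533  0.1841 0.0789] shift [-1.55  0.18  3.43] rot [-0.003 -0.739  0.014]
```

Request:
jog_arm(
  rows="0 0 0 0 -0.16 0 1;-0.3 0.05 0.9 0 -0.16 0 1;-0.2 0.06 1.2 0 -0.16 0 1;0 0.06 1.3 0 -0.14 0 1;0 0 0 0 -0.12 0 1",
)

```text
time: 19.58
position: [0.5356, 0.1793, 0.0841]
tool_rot: [1.723, 1.945, -0.584]
ft_force: [-1.0, -0.3, -3.4]
grip_width: 0.644
grip_force: 54.8
```

Request:
jog_arm(
  rows="0 0 0 0 0 0 1;0 0 0 0 0 0 1;0 0 0 0 0 0 1;0 0 0 0 0 0 1;0 0 0 0 0 0 1",
)

```text
time: 20.2
position: [0.5367, 0.1811, 0.0859]
tool_rot: [1.722, 1.947, -0.575]
ft_force: [0.2, 0.5, -3.4]
grip_width: 0.638
grip_force: 54.8
```

```bash
python3 pr.py; python3 - <<'E'
from h import *
a=cam('scene');b=cam('top'); x=cv2.resize(a['img'][70:220,180:330],(400,400)); y=cv2.resize(b['img'][160:290,90:220],(400,400)); cv2.imwrite('pics/p1.png',np.hstack([x,y]))
E
```

```text
q [-0.981  0.506  0.349  1.677  0.392  1.347 -0.681] p [0.5367 0.1811 0.0859] rv [ 1.722  1.947 -0.575] w 0.638 gf 54.8 t 20.2 F [ 0.2  0.5 -3.4]
0 [0.5304 0.206  0.163 ] shift [-2.6  -0.32 -7.69] rot [-1.000e-03  1.779e+00  6.000e-03]
60 [0.5322 0.1904 0.1166] shift [-1.06 -0.33 -3.04] rot [0.002 0.732 0.005]
102 [0.533  0.1841 0.0789] shift [ 0.7  -0.33  0.36] rot [ 0.004 -0.001  0.004]
```

View pics/p1.png

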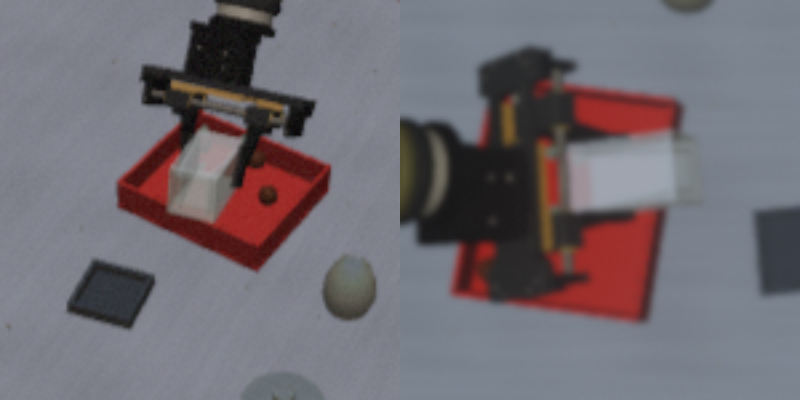

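Two balls show in the tray at (268,195) and (257,160), and the third is hidden behind the hand. The shaker looks empty. I tip slightly more, wait, then back out.

Request:
jog_arm(
  rows="0 0 0 0 -0.1 0 1;0 0 0 0 0 0 1;0 0 0 0 0 0 1;0 0 0 0 0 0 1;0 0 0 0 0.15 0 1",
)

```text
time: 20.92
position: [0.5349, 0.1839, 0.0829]
tool_rot: [1.747, 1.989, -0.538]
ft_force: [-0.3, -0.1, -1.8]
grip_width: 0.639
grip_force: 54.8
```

Request:
jog_arm(
  rows="0 0 -1.5 0 0.15 0 1;0 0 -1.5 0 0.15 0 1;0 0 -2 0 0.15 0 1;0 0 -2 0 0.15 0 1;0 0 -2 0 0.15 0 1",
)

```text
time: 21.55
position: [0.5337, 0.2036, 0.1723]
tool_rot: [-2.0, -2.263, -0.161]
ft_force: [0.3, -0.6, -3.3]
grip_width: 0.641
grip_force: 54.8
```

Request:
jog_arm(
  rows="0 0 -1 0 0.15 0 1;0 0 0 0 0.15 0 1;0 0 0 0 0.15 0 1;0 0 0 0 0.15 0 1;0 0 0 0 0.15 0 1",
)

```text
time: 22.18
position: [0.5341, 0.2012, 0.181]
tool_rot: [-1.559, -1.765, -0.763]
ft_force: [-0.3, -0.5, -3.8]
grip_width: 0.641
grip_force: 54.8
```

```bash
python3 pr.py;  python3 - <<'E'
from plan import *
t,M=grasp(1,np.radians(25),-1,HG); goto(t+[0,0,.1],M)
a=cam('scene');b=cam('top'); x=cv2.resize(a['img'][70:220,180:330],(400,400)); y=cv2.resize(b['img'][160:290,90:220],(400,400)); cv2.imwrite('pics/p2.png',np.hstack([x,y]))
E
```

```text
q [-0.217  0.335  0.377  1.849 -0.99   1.449  0.663] p [0.5341 0.2012 0.181 ] rv [-1.559 -1.765 -0.763] w 0.641 gf 54.8 t 22.175 F [-0.3 -0.5 -3.8]
0 [0.5304 0.206  0.163 ] shift [-1.09 -0.31  1.52] rot [-0.003  0.228  0.005]
60 [0.5322 0.1904 0.1166] shift [-5.71 -0.33  3.15] rot [ 0.    -0.819  0.006]
102 [0.533  0.1841 0.0789] shift [-9.07 -0.35  4.97] rot [ 0.002 -1.552  0.006]
q [-0.217  0.335  0.377  1.849 -0.99   1.449  0.663] p [0.5341 0.2012 0.181 ] rv [-1.559 -1.765 -0.763] w 0.641 gf 54.8 t 22.175 F [-0.3 -0.5 -3.8]
shift cm [-9.61 -7.03 -9.88] rot [-0.003  0.228  0.005] target [0.481  0.0566 0.166 ]
```

View pics/p2.png

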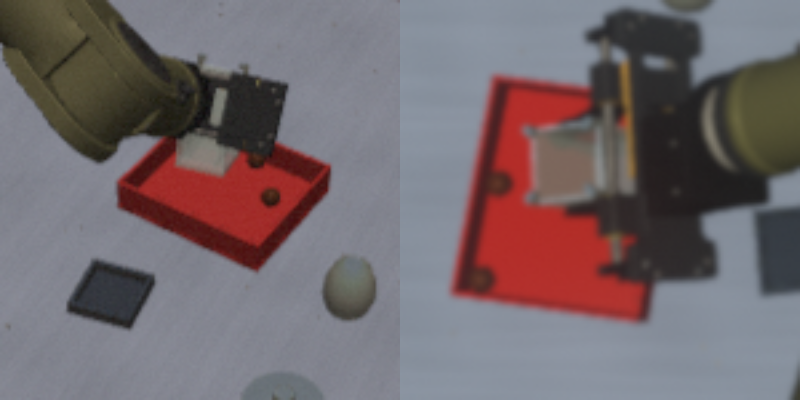

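Both views show two balls in the tray (top 497,183 and 480,280), and the shaker looks empty. I right it fully, return to the bracket, and count balls numerically.

Request:
jog_arm(
  rows="0 0 0 0 0.114 0 1;0 0 0 0 0.114 0 1;0 0 0 0 0 0 1",
)

```text
time: 22.65
position: [0.5332, 0.2023, 0.1782]
tool_rot: [-1.417, -1.599, -0.891]
ft_force: [-0.5, 0.5, -3.0]
grip_width: 0.641
grip_force: 54.8
```

```bash
cat > gb.py <<'E'
from plan import *
import sys
t,M=grasp(1,np.radians(25),-1,HG); goto(t+[0,0,float(sys.argv[1])],M)
E
python3 gb.py 0.1
```

```text
q [-0.115  0.46   0.347  1.852 -1.147  1.593  0.815] p [0.5332 0.2023 0.1782] rv [-1.417 -1.599 -0.891] w 0.641 gf 54.8 t 22.65 F [-0.5  0.5 -3. ]
shift cm [ -7.05  -6.96 -11.94] rot [-0.007  0.007 -0.001] target [0.481  0.0566 0.166 ]
```

Request:
jog_arm(
  rows="-0.5 -1.5 -2.7 0 0 0 1;-2 -2 -3.4 0 0 0 1;-2 -2 -3.4 0 0 0 1;-2 -1.5 -2.4 0 0 0 1;0 0 0 0 0 0 1",
)

```text
time: 23.28
position: [0.4814, 0.0579, 0.1722]
tool_rot: [-1.419, -1.602, -0.895]
ft_force: [-0.4, 0.6, -2.5]
grip_width: 0.64
grip_force: 54.8
```

```bash
python3 gb.py 0.1; python3 - <<'E'
from h import *
b=cam('top','t9.png'); i=b['img'].astype(int)
m=np.zeros(i.shape[:2],np.uint8); P=topx(b,[[.526+x*.9925+y*.12,.2435-x*.12+y*.9925,.005] for x,y in((-.095,-.08),(.095,-.08),(.095,.08),(-.095,.08))]); cv2.fillConvexPoly(m,P.astype(int),1)
B,G,Rr=i[...,0],i[...,1],i[...,2]; k=(m>0)&(Rr<150)&(Rr>40)
n,l,st,c=cv2.connectedComponentsWithStats(k.astype(np.uint8)); 
for j in range(1,n):
    if st[j,4]>8:
        w=toworld(b,c[j],.017)[0]; print(st[j],c[j].round(1),w.round(3),i[l==j].mean(0).round())
E
```

```text
q [ 0.063  0.483  0.449  1.859 -0.994  1.765  0.981] p [0.4814 0.0579 0.1722] rv [-1.419 -1.602 -0.895] w 0.64 gf 54.8 t 23.275 F [-0.4  0.6 -2.5]
shift cm [-0.61 -0.05  0.16] rot [-0.004  0.009  0.002] target [0.481  0.0566 0.166 ]
[131 189  51  74 276] [170.6 220.7] [0.537 0.176 0.017] [ 49.  47. 111.]
[138 200  10   9  69] [142.3 203.9] [0.584 0.259 0.017] [ 38.  44. 108.]
[119 214   8  11  57] [122.8 219.4] [0.539 0.312 0.017] [ 36.  42. 105.]
[114 246   8  10  58] [117.4 250.6] [0.452 0.321 0.017] [39. 44. 99.]
```

All three balls lie in the tray, at (0.584,0.259), (0.539,0.312) and (0.452,0.321). I lower the shaker back into the bracket.

Request:
jog_arm(
  rows="-2.8 0 0.9 0 0 0 1;-2.7 0 1.3 0 0 0 1;-1.3 0 0.6 0 0 0 1;-0.8 0 0.35 0 0 0 1;0 0 0 0 0 0 1",
)

```text
time: 23.95
position: [0.4817, 0.057, 0.09]
tool_rot: [-1.412, -1.6, -0.897]
ft_force: [-0.1, -0.6, -2.6]
grip_width: 0.643
grip_force: 54.8
```

```bash
python3 gb.py 0
```

```text
q [ 0.088  0.628  0.423  1.867 -1.022  1.703  1.111] p [0.4817 0.057  0.09  ] rv [-1.412 -1.6   -0.897] w 0.643 gf 54.8 t 23.95 F [-0.1 -0.6 -2.6]
shift cm [-2.19 -0.07  0.99] rot [-0.007  0.003  0.003] target [0.481  0.0566 0.066 ]
```

Request:
jog_arm(
  rows="-0.6 -0.05 0.1 0 0 0 1;-0.6 0 0.25 0 0 0 1;-0.4 0 0.18 0 0 0 1;-0.2 0 0.1 0 0 0 1;0 0 0 0 0 0 1",
)

```text
time: 24.58
position: [0.4811, 0.0547, 0.0706]
tool_rot: [-1.412, -1.598, -0.897]
ft_force: [0.1, -0.2, -3.5]
grip_width: 0.646
grip_force: 54.8
```

Request:
jog_arm(
  rows="-0.2 0 0.1 0 0 0 1;0 0 0 0 0 0 1",
)

```text
time: 24.82
position: [0.4812, 0.0547, 0.0684]
tool_rot: [-1.412, -1.599, -0.897]
ft_force: [-0.6, -0.5, -2.8]
grip_width: 0.638
grip_force: 54.8
```

Request:
jog_arm(
  rows="-0.15 0 0.07 0 0 0 1;0 0 0 0 0 0 1",
)

```text
time: 25.08
position: [0.4812, 0.0547, 0.0667]
tool_rot: [-1.413, -1.599, -0.897]
ft_force: [0.6, -0.3, -2.0]
grip_width: 0.637
grip_force: 54.8
```

Request:
jog_arm(
  rows="-0.1 0 0.05 0 0 0 1;0 0 0 0 0 0 1",
)

```text
time: 25.32
position: [0.4813, 0.0547, 0.0661]
tool_rot: [-1.412, -1.598, -0.898]
ft_force: [0.2, -0.7, -1.1]
grip_width: 0.64
grip_force: 54.8
```

Request:
jog_arm(
  rows="-0.06 0 0.03 0 0 0 1;0 0 0 0 0 0 -1;0 0 0 0 0 0 -1;0 0 0 0 0 0 -1;0 0 0 0 0 0 -1",
)

```text
time: 25.95
position: [0.4812, 0.0548, 0.065]
tool_rot: [-1.412, -1.599, -0.897]
ft_force: [-0.1, 0.0, -0.8]
grip_width: 0.972
grip_force: 0.0
```

Request:
jog_arm(
  rows="0 0 0 0 0 0 -1;0 0 -2 0 0 0 -1;0 0 -4 0 0 0 -1;0 0 -5 0 0 0 -1;0 0 -5 0 0 0 -1",
)

```text
time: 26.58
position: [0.4991, -0.0916, 0.1343]
tool_rot: [-1.414, -1.599, -0.897]
ft_force: [0.1, -0.6, 0.4]
grip_width: 1.0
grip_force: 0.0
```

Request:
jog_arm(
  rows="0 0 0 0 0 0 -1;0 0 0 0 0 0 -1",
)

```text
time: 26.82
position: [0.4989, -0.0895, 0.133]
tool_rot: [-1.413, -1.598, -0.898]
ft_force: [0.6, -0.3, -0.7]
grip_width: 1.002
grip_force: 0.0
```

```bash
python3 - <<'E'
from h import *
s,p,M=log(); d=cam('wrist','w9.png'); e=cv2.imread('pics/w5.png'); a=cam('scene')
# compare expected hook positions (tops, corners) with the picture before grasping
S=np.array([.483,.0395,.003]); c,si=np.cos(np.radians(6.7)),np.sin(np.radians(6.7))
C=[S+[x*c-y*si,x*si+y*c,.112] for x in(-.025,.025) for y in(-.025,.025)]
print('hook px expected (x1.5625)',(topx(d,C)*1.5625).round())
i=d['img']; hsv=cv2.cvtColor(i,cv2.COLOR_BGR2HSV)
# hooks: template match from the earlier picture
T=cv2.resize(e,(512,384))
for u,v in((348,210),(432,210),(340,261),(436,261)):
    x,y=int(u/1.5625),int(v/1.5625); t=T[y-9:y+10,x-9:x+10]; r=cv2.matchTemplate(i[80:230,150:350],t,5); _,m,_,l=cv2.minMaxLoc(r); print(round(m,2),np.round((np.array(l)+[159,89])*1.5625))
b=cam('top'); 
for im in (a,b): pass
red=lambda i:((i[...,2]>110)&(i[...,1].astype(int)<70)&(i[...,0]<80)).astype(np.uint8)
m=red(b['img']); n,l,st,c=cv2.connectedComponentsWithStats(m)
for j in range(1,n):
    w=toworld(b,c[j],.043)[0]
    if st[j,4]>10 and w[0]<.9: print('red',st[j],w.round(3))
E
```

```text
q [ 0.263  0.72   0.489  1.612 -0.931  1.928  1.115] p [ 0.4989 -0.0895  0.133 ] rv [-1.413 -1.598 -0.898] w 1.002 gf 0.0 t 26.825 F [ 0.6 -0.3 -0.7]
hook px expected (x1.5625) [[344. 247.]
 [350. 202.]
 [436. 247.]
 [431. 202.]]
0.91 [350. 205.]
0.95 [428. 205.]
0.84 [344. 253.]
0.88 [433. 253.]
red [338 167  10  12  37] [ 0.676 -0.302  0.043]
red [ 108  185   71   79 3931] [0.524 0.238 0.043]
```

```bash
python3 -c "
from h import *
print(ticket.close_job())"
```

```text
the job is handed in; nothing more can be done
None
```

The job is handed in with every step done, at about 27 s of the 72 s allowed: the cap stands upright on bare counter, the three malt balls are in the red tray, and the empty shaker is back upright in the bracket.

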